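# Shorten the telescopic squeegee by one hole

## Task

The long-handled squeegee in its holder is too long for the cupboard: squeeze in the sprung button on the collar of its telescopic handle, slide the collar towards the squeegee head, and let the button out so that it clicks into the very next hole and springs fully out again. Go gently: the holder only stands on the table and must not be pushed along, nor must the mug, bottle and tub around it. Leave the squeegee in its holder and let go of it.

Things in the scene. Friction and masses are not known exactly. Their poses are not given: they have to be found in the camera images.
- holder_mid (a point): Middle of the top of the grey base plate of the holder (140 x 560 x 16 mm), 16 mm above the table. It weighs about 2 kg, stands loose and slips if pushed level with 10 to 17 N. Axes: z up; y along plate and tube, +y towards the squeegee head; x level across, +x is the button's side. The tube's axis lies over the plate's middle line, 75 mm above the table. An open cradle is 240 mm along -y.
- head_mid (a point): Middle of the squeegee head, an aluminium crossbar 250 mm long across the tube (along the holder's x) with a rubber blade; it is fixed to the thin steel tube, 345 mm along +y from the holder's middle, 75 mm above the table.
- clamp_top (a point): Top of the clamp block (50 x 35 mm) that grips the thin steel tube 220 mm along +y from the holder's middle; 113 mm above the table.
- collar_mid (a point): Centre of the grey collar at the front end of the thick handle tube, on the tube's axis, 75 mm above the table; axes as the holder's. A block 34 mm wide (x), 46 mm long (y), 44 mm high, with a flange 6 mm thick, 70 mm wide and 44 mm high at each end of the 46 mm: a finger up to 40 mm wide fits between the flanges and can push against them. 37 mm free below it.
- button_face (a point): Middle of the outer face of the black push button, 18 mm (y) x 20 mm (z), half-way along and up the +x side of the collar. Out, its face is 26 mm from the tube's axis (9 mm proud of the collar); it is pressed along the holder's -x. Squeeze it between one finger on it and one on the flat back of the collar.
- button (a joint): How far the button is pressed, m: 0 fully out, 0.008 fully in. Its spring pushes out with 5.4 N at 0, 12.6 N at 0.008. Out, its tooth locks the collar in a hole; from 0.005 on the collar is free. Off a hole, the tube wall keeps the button in at 0.005 by itself: let go, it rides on the wall until the tooth meets the next hole and springs out.
- collar (a joint): How far collar and handle have slid towards the head, m: 0 at the start (locked, 1.5 mm of play either way), at most 0.095. 2 to 4 N moves it once free; off the first hole from 0.010 on. The next hole is somewhere from 0.025 to 0.045 (it differs from pole to pole), the one after 0.035 further. Kept squeezed, the button passes over holes.
- mug_mid (a point): Middle of a blue mug, 76 mm across and 85 mm high, standing on the table near the holder; leave alone.
- bottle_mid (a point): Middle of a white bottle, 64 mm across and 170 mm high, standing near the holder; leave alone.
- tub_mid (a point): Middle of a white closed tub, 110 x 90 x 60 mm, standing near the holder; leave alone.

How it is judged:
By the outcome, as a careful person would: the job done as asked, in the order asked, and still so for the second after the job is handed in, with the robot touching nothing.
It also fails if it takes over 50 s, if anything falls off the work surface, if the arm or the gripper's body presses on something with over 40 N, if the wrist force passes 120 N, or if a joint passes its speed limit or range.

## Robot

A 6-joint arm with a two-finger parallel gripper is mounted at the origin on the work surface. World frame = base frame: x ahead of the robot, y to its left, z up, the work surface at z = 0. Lengths are in m, angles in rad, forces in N, time in s.
With the tool pointing down it reaches from about 0.425 to 0.95 m from the base axis. Payload 14.7 kg.
Tool frame: the origin (TCP) lies at the very end of the fingers, on their centre line; the grasp point (between the pads) lies pinch_z behind it (pinch_z is the distance from the TCP to the grasp point, in m); z points along the fingers, y is the direction in which the jaws open and shut (so a half turn about z gives the same grasp; the last joint's range is limited). The gripper opens to 85 mm and grips with 20 to 120 N. Pads are 22 mm wide; open, the fingers measure 114 mm over their backs; the gripper's body (76 mm by 85 mm) begins 54 mm behind the grasp point. The pads swing forward as they close: fully open they stand 13 mm farther back than shut.
Start: joints at [1.261, 0.48, 1.596, -0, 1.065, -0.047], TCP at [0.169, 0.628, 0.209] pointing down, gripper open.
Joint ranges: [-2.75, 2.75], [-0.82, 2.05], [0.23, 2.67], [-1.56, 4.7], [0.09, 2.69], [-2.92, 2.92]. Speed limits (rad/s): [1.89, 1.89, 2.39, 3.01, 3.01, 3.01].

## Interface

Orientations are given as a rotation vector (axis times angle).
In Python, from rig import * gives the robot as it stands. The module is installed in compiled form; this text tells all that it offers.
- The arm moves only by the tool apply_moves, never from a script. Its argument "series" is a list of rows, each a list of 3 entries, a list of its own where there are three numbers: the turn, a rotation vector about the world's x, y, z in degrees, then the shift along the world's x, y, z in cm, then the finger opening in cm, from 0 to 8.54. A call has 1 to 8 rows; each row shifts and turns the commanded pose from where the row before left it; what a row does not reach is not made up. A row lasts 1/12 s, in which the tool goes at most 41.7 mm and 7.16 degrees, less where a joint would pass 70% of its speed; a pose out of reach is approached as far as the arm can. A call with a gripper value outside its range is refused whole. The fingers move at their own pace and stop on an object; "grip_force" is the grip in N (left out, the last holds). Time passes only in rows, so rows that do not move let the fingers close. It gives the time, the measured TCP pose, the force and the opening at its end, in the units of the state.
- sense(): the state, without advancing time (a new reading comes with each control period).
- grab_frame(name): name is "scene" or "top"; returns a dict with "img" (400x640x3 uint8, red, green, blue), "z_map" (400x640 float32, m along the optical axis (not along the pixel's ray), 0 where there is no reading), "mtx" (3x3 intrinsics, pixels), "world_to_cam" (4x4, takes a point from world to camera coordinates). Camera axes: x right, y down, z forward; pixel columns grow to the right and rows downward; lengths in m; the calibration is good to about 2 mm. A picture is of the moment at which its call begins.
- sign_off(): hands the job in, once; it reports no verdict.
The state is a dict: "time_s": time; "joints": joint angles; "dq": joint speeds; "effort": joint torques, N m; "tcp_pos": TCP position; "ee_rot": TCP orientation; "contact_force": force on the tool from outside, world axes, zero at the start; "moment": the same for the moment, N m; "gripper_width": finger opening in m.
Only numpy, scipy, OpenCV 4.12 (cv2) and the standard library are available. Lean on these libraries where they do the work, as an engineer would, in place of code of your own. Each camera call takes 0.05 s, during which the arm holds its last target. There are 200 camera calls.

## Working session

There is one attempt and no reset: what is moved stays moved. The work goes in short steps, Python scripts to look and compute and a tool call to move; the robot and the scene stay as the last step left them, time stands still between calls to the robot, and variables do not carry over. Pictures are saved under pics/ and viewed, about 8 in all and at most 12, crops included, and the job is handed in when it is done.

Besides the shell and the picture viewer there is one more tool, called after "Emit:" as name(argument=value, ...) on one line, values as JSON. apply_moves: Moves the arm, as the interface text tells. Its arguments: {"type":"object","properties":{"series":{"type":"array","items":{"type":"array"}},"grip_force":{"type":"number"}},"required":["series"]}

```bash
mkdir -p pics
python3 - <<'E'
from rig import *
import cv2,numpy as np
s=sense();print({k:np.round(v,3) for k,v in s.items()})
for n in("scene","top"):
    f=grab_frame(n);cv2.imwrite(f"pics/{n}0.png",f["img"][:,:,::-1]);np.savez(f"{n}0.npz",**f)
    print(n,f["mtx"].round(1).tolist(),f["world_to_cam"].round(3).tolist())
E
ls
```

```text
{'time_s': np.float64(0.0), 'joints': array([ 1.261,  0.481,  1.597,  0.   ,  1.065, -0.047]), 'dq': array([-0.001, -0.   , -0.001, -0.001,  0.   ,  0.   ]), 'effort': array([ 3.0000e-03, -9.5063e+01, -4.3019e+01,  0.0000e+00,  1.2000e-02,
        0.0000e+00]), 'tcp_pos': array([0.169, 0.627, 0.208]), 'ee_rot': array([-4.120e-01, -3.114e+00,  2.000e-03]), 'contact_force': array([-0.158,  0.164, -0.63 ]), 'moment': array([-0.02 ,  0.006,  0.017]), 'gripper_width': np.float64(0.085)}
scene [[368.6, 0.0, 323.4], [0.0, 368.6, 199.6], [0.0, 0.0, 1.0]] [[-0.178, 0.984, 0.018, 0.004], [0.582, 0.12, -0.804, -0.253], [-0.794, -0.132, -0.594, 1.393], [0.0, 0.0, 0.0, 1.0]]
top [[478.3, 0.0, 325.6], [0.0, 478.3, 197.8], [0.0, 0.0, 1.0]] [[0.003, -1.0, 0.007, 0.089], [-0.988, -0.004, -0.157, 0.622], [0.157, -0.007, -0.988, 1.057], [0.0, 0.0, 0.0, 1.0]]
pics
scene0.npz
top0.npz
```

View pics/top0.png

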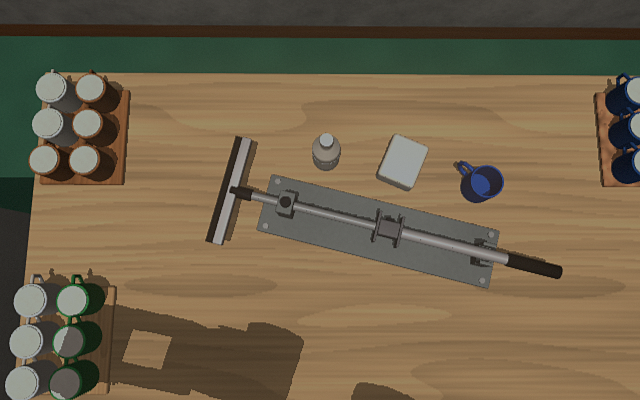

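View pics/scene0.png

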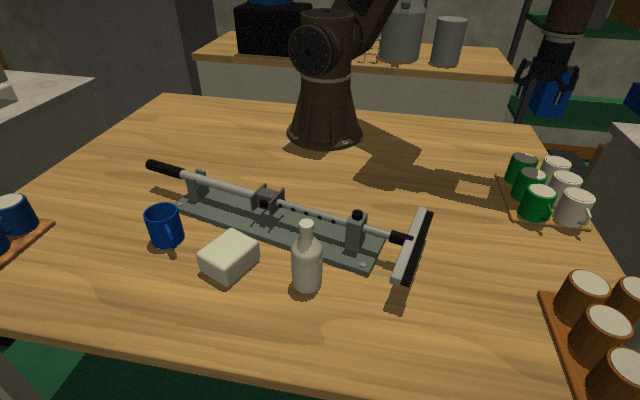

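The top view shows the holder plate at roughly (257–499, 175–288), the collar at (388,229) and the head at (232,190). In the scene view the black button is on the side away from the robot, at (265,204).

```bash
cat > h.py <<'E'
import numpy as np,cv2
def cloud(f):
    z=f["z_map"];v,u=np.mgrid[:z.shape[0],:z.shape[1]];K=f["mtx"]
    c=np.stack([(u-K[0,2])/K[0,0]*z,(v-K[1,2])/K[1,1]*z,z],-1)
    T=np.linalg.inv(f["world_to_cam"]);w=c@T[:3,:3].T+T[:3,3];w[z==0]=np.nan;return w
def pix(f,p):
    c=f["world_to_cam"]@np.append(p,1);q=f["mtx"]@c[:3];return q[:2]/q[2]
def ray(f,uv,h):
    T=np.linalg.inv(f["world_to_cam"]);d=T[:3,:3]@np.linalg.solve(f["mtx"],[uv[0],uv[1],1.]);o=T[:3,3];return o+d*(h-o[2])/d[2]
E
python3 - <<'E'
from h import *
f=np.load("top0.npz");w=cloud(f);z=w[...,2];im=f["img"].astype(int)
roi=np.zeros(z.shape,bool);roi[120:300,195:570]=1
m=roi&(abs(z-.016)<.006)&(im.max(-1)-im.min(-1)<25)
n,l,st,ce=cv2.connectedComponentsWithStats(m.astype(np.uint8));print(st[:,4])
pts=np.argwhere(m)
P=np.array([ray(f,(c,r),.016) for r,c in pts])[:,:2]
big=np.isin(l[m],[i for i in range(1,n) if st[i,4]>300]);P=P[big]
R=cv2.minAreaRect((P*1000).astype(np.float32));print("plate",R)
b=cv2.boxPoints(R);a=R[2]
e=[(b[1]-b[0]),(b[2]-b[1])];e=max(e,key=np.linalg.norm);y=e/np.linalg.norm(e);y*=np.sign(y[1]);x=np.array([y[1],-y[0]])
c=np.array(R[0])/1000
print("c",c,"y",y,"x",x,"ang",np.degrees(np.arctan2(y[1],y[0])))
W=w[roi];q=W[:,:2]-c;X=q@x;Y=q@y;Z=W[:,2]
print("table z",np.nanmedian(z[260:330,520:600]))
def show(n,s): print(n,s.sum(),"X",np.percentile(X[s],[2,50,98]).round(4),"Y",np.percentile(Y[s],[2,50,98]).round(4),"Z",np.percentile(Z[s],[2,50,98]).round(4)) if s.sum() else print(n,0)
show("head",(abs(Y-.345)<.03)&(Z>.05)&(abs(X)<.15))
show("collartop",(abs(Y)<.15)&(Z>.088)&(Z<.105)&(abs(X)<.05))
show("wide",(abs(Y)<.15)&(Z>.088)&(Z<.105)&(abs(X)>.022)&(abs(X)<.05))
show("clamp",(abs(Y-.22)<.04)&(Z>.1)&(abs(X)<.05))
show("others",(X>.09)&(X<.3)&(Z>.03)&(abs(Y)<.25))
for k in np.arange(-.26,.2,.04): show("tube%.2f"%k,(abs(Y-k)<.01)&(Z>.06)&(abs(X)<.03))
for n_,a_ in(("bottle",(.05,.2)),("tub",(-.06,.05)),("mug",(-.3,-.07))): show(n_,(X>.08)&(X<.3)&(Z>.03)&(Y>a_[0])&(Y<a_[1]))
E
```

```text
[245502      1      2     13      1      1      1      1      1      1
     11   4285      1      3     41      1     13     46      5     24
      1   6028      1     10      6]
plate ((551.0088500976562, -32.414276123046875), (556.7933959960938, 138.52554321289062), 75.9883041381836)
c [ 0.55100885 -0.03241428] y [0.24211995 0.9702463 ] x [ 0.9702463  -0.24211995] ang 75.988304
table z -0.000968456320172284
head 2066 X [-0.119  -0.0024  0.1195] Y [0.3227 0.3495 0.372 ] Z [0.0696 0.0817 0.0884]
collartop 542 X [-0.0288  0.0008  0.0315] Y [-0.1197 -0.017   0.0137] Z [0.0884 0.0951 0.0988]
wide 66 X [-0.0332  0.0233  0.0351] Y [-0.0431 -0.0376  0.0139] Z [0.0898 0.0949 0.0976]
clamp 187 X [-0.0209  0.      0.0235] Y [0.2045 0.2192 0.2351] Z [0.1001 0.1083 0.1141]
others 3413 X [0.1112 0.1516 0.218 ] Y [-0.2399 -0.0144  0.1847] Z [0.034  0.0595 0.1686]
tube-0.26 120 X [-0.0229 -0.0009  0.023 ] Y [-0.2696 -0.2582 -0.2504] Z [0.0715 0.0836 0.0898]
tube-0.22 148 X [-0.0235 -0.0006  0.0239] Y [-0.2297 -0.2245 -0.2111] Z [0.0639 0.084  0.0889]
tube-0.18 103 X [-0.0108 -0.0002  0.0121] Y [-0
[... 437 characters left out ...]
142 X [-0.0278  0.0001  0.028 ] Y [0.0103 0.0142 0.0294] Z [0.0623 0.0846 0.098 ]
tube0.06 79 X [-0.0083 -0.0001  0.01  ] Y [0.0504 0.0602 0.0696] Z [0.0743 0.0807 0.0865]
tube0.10 79 X [-0.0084  0.0002  0.0103] Y [0.0907 0.1001 0.1095] Z [0.0743 0.0818 0.0853]
tube0.14 77 X [-0.0084 -0.0001  0.0098] Y [0.1306 0.1401 0.1496] Z [0.074  0.0813 0.0853]
tube0.18 76 X [-0.0082 -0.0001  0.0094] Y [0.1704 0.1801 0.1893] Z [0.073  0.0809 0.0864]
bottle 809 X [0.1101 0.1289 0.1605] Y [0.133  0.1596 0.191 ] Z [0.0344 0.1151 0.1705]
tub 1780 X [0.1135 0.1642 0.2213] Y [-0.0566 -0.0142  0.03  ] Z [0.0403 0.0581 0.0626]
mug 783 X [0.1242 0.1684 0.1973] Y [-0.2419 -0.2022 -0.1481] Z [0.0315 0.0658 0.0861]
```

Run:
```python
import rig
print([n for n in dir(rig) if not n.startswith('__')], getattr(rig,'pinch_z',None))
```

```text
['PlanningError', 'grab_frame', 'pinch_z', 'sense', 'sign_off'] 0.0187
```

Emit:
apply_moves(series=[[[0,0,-7],[1.8,-3.2,0],8.5],[[0,0,-7],[1.8,-3.2,0],8.5],[[0,0,-7],[1.8,-3.2,0],8.5],[[0,0,-7],[1.8,-3.2,0],8.5],[[0,0,-7],[1.8,-3.2,0],8.5],[[0,0,-7],[1.8,-3.2,0],8.5],[[0,0,-7],[1.8,-3.2,0],8.5],[[0,0,-7],[1.8,-3.2,0],8.5]], grip_force=20)

```text
time_s: 0.77
tcp_pos: [0.3131, 0.37, 0.2085]
ee_rot: [-1.833, -2.551, 0.0]
contact_force: [1.4, 1.7, 1.0]
gripper_width: 0.0854
```

Emit:
apply_moves(series=[[[0,0,-6.6],[1.8,-3.2,0],8.5],[[0,0,-6.5],[1.8,-3.2,0],8.5],[[0,0,-6.5],[1.8,-3.2,0],8.5],[[0,0,-6.5],[1.8,-3.2,0],8.5],[[0,0,-6.5],[1.8,-3.2,0],8.5],[[0,0,0],[1.8,-3.2,0],8.5],[[0,0,0],[1.8,-3.2,0],8.5],[[0,0,0],[1.8,-3.2,0],8.5]])

```text
time_s: 1.43
tcp_pos: [0.4572, 0.1139, 0.2086]
ee_rot: [-2.47, -1.941, 0.0]
contact_force: [1.3, 0.0, 0.8]
gripper_width: 0.0849
```

Emit:
apply_moves(series=[[[0,0,0],[1.8,-3.2,0],8.5],[[0,0,0],[1.8,-3.2,0],8.5],[[0,0,0],[1.8,-3.2,0],8.5],[[0,0,0],[1.8,-3.2,0],8.5],[[0,0,0],[1.8,-3.3,-1],8.5],[[0,0,0],[0,0,0],8.5],[[0,0,0],[0,0,0],8.5]])

```text
time_s: 2.02
tcp_pos: [0.5469, -0.047, 0.1976]
ee_rot: [-2.472, -1.937, 0.002]
contact_force: [-0.4, 0.7, 0.6]
gripper_width: 0.0851
```

```bash
cat >> h.py <<'E'
c=np.array([.5510,-.0324]);y=np.array([.2421,.9702]);x=np.array([.9702,-.2421])
def st():
    from rig import sense
    from scipy.spatial.transform import Rotation as R
    s=sense();q=s["tcp_pos"][:2]-c;F=s["contact_force"];r=R.from_rotvec(s["ee_rot"]).as_matrix()
    print("t%.2f X %.4f Y %.4f Z %.4f | Fx %.1f Fy %.1f Fz %.1f w %.4f"%(s["time_s"],q@x,q@y,s["tcp_pos"][2],F[:2]@x,F[:2]@y,F[2],s["gripper_width"]),"yaxis deg",np.degrees(np.arctan2(r[1,1],r[0,1])).round(2),"z",r[:,2].round(3),s["tcp_pos"].round(4))
E
python3 - <<'E'
from h import *
from rig import *
st();f=grab_frame("scene");print(pix(f,[.5474,-.047,.075]))
u,v=map(int,pix(f,[.5474,-.047,.12]));cv2.imwrite("pics/s1.png",cv2.resize(f["img"][v-80:v+80,u-110:u+110,::-1],None,fx=3,fy=3))
E
```

```text
t2.02 X -0.0005 Y -0.0152 Z 0.1976 | Fx -0.5 Fy 0.6 Fz 0.6 w 0.0851 yaxis deg -13.82 z [-0.001  0.    -1.   ] [ 0.5469 -0.047   0.1976]
[267.88182721 199.32811538]
```

View pics/s1.png

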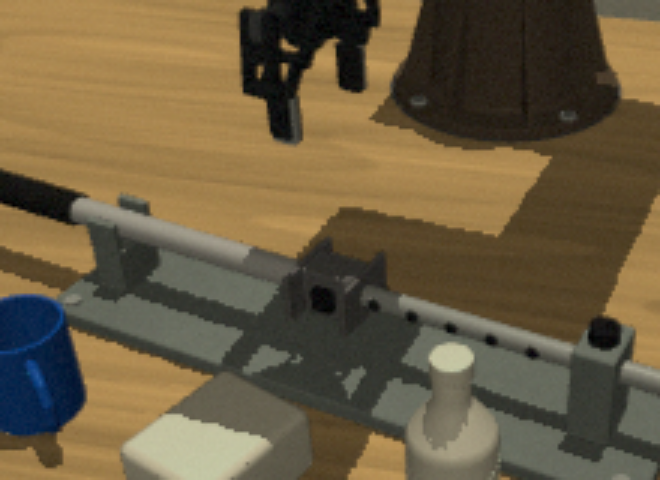

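The gripper is above the collar, with its jaws across the tube. The button is at crop (322,298), facing away from the robot, and the path down is clear.

Run:
```python
from h import *
f=np.load("scene0.npz")
u,v=map(int,pix(f,[.5474,-.047,.12]))
T=np.linalg.inv(f["world_to_cam"]);o=T[:3,3]
for k in "scene0",:
    im=f["img"].astype(int);g=im.max(-1)[v-80:v+80,u-110:u+110]
    n,l,s,ce=cv2.connectedComponentsWithStats(((g<28)).astype(np.uint8))
    for i in range(1,n):
        if 80<ce[i][0]<200 and ce[i][1]>70 and s[i,4]>6:
            p=ce[i]+[u-110,v-80];d=T[:3,:3]@np.linalg.solve(f["mtx"],[*p,1.]);n3=np.array([*x,0]);t=(.026-(o[:2]-c)@x)/(d@n3);q=o+t*d
            print(ce[i],s[i,4],"Y",(q[:2]-c)@y,"Z",q[2])
```

```text
[107.14285714  99.50793651] 63 Y -0.012260524407906592 Z 0.08049781344165408
[149.85714286 109.28571429] 7 Y 0.10381548533103271 Z 0.09002722202510849
[162.875 113.125] 8 Y 0.13704984881554427 Z 0.0902347110633972
[176.42857143 117.28571429] 7 Y 0.17079003302922902 Z 0.08997158474757516
```

Emit:
apply_moves(series=[[[0,0,0],[0.1,0,-3],8.5],[[0,0,0],[0,0,-3],8.5],[[0,0,0],[0,0,-2.5],8.5],[[0,0,0],[0,0,-1.1],8.5],[[0,0,0],[0,0,0],8.5]])

```text
time_s: 2.48
tcp_pos: [0.5459, -0.0441, 0.1007]
ee_rot: [-2.466, -1.941, 0.004]
contact_force: [-1.0, 0.2, -0.1]
gripper_width: 0.0849
```

Emit:
apply_moves(series=[[[0,0,0],[0,0,0],8.5]])

```text
time_s: 2.57
tcp_pos: [0.5477, -0.0446, 0.1031]
ee_rot: [-2.469, -1.942, 0.001]
contact_force: [0.2, 1.0, -0.1]
gripper_width: 0.0849
```

```bash
python3 -c "
from h import *
st()"
```

```text
t2.57 X -0.0002 Y -0.0126 Z 0.1031 | Fx -0.0 Fy 1.0 Fz -0.1 w 0.0849 yaxis deg -13.61 z [-0.001  0.    -1.   ] [ 0.5477 -0.0446  0.1031]
```

Emit:
apply_moves(series=[[[0,0,-0.3],[0,-0.1,-1.5],8.5],[[0,0,0],[0,0,-1.5],8.5],[[0,0,0],[0,0,-1.3],8.5],[[0,0,0],[0,0,-0.7],8.5],[[0,0,0],[0,0,0],8.5]])

```text
time_s: 2.98
tcp_pos: [0.548, -0.0461, 0.0528]
ee_rot: [2.475, 1.935, 0.0]
contact_force: [-0.7, 1.1, 0.8]
gripper_width: 0.0852
```

```bash
python3 -c "
from h import *
st()"
```

```text
t2.98 X 0.0004 Y -0.0140 Z 0.0528 | Fx -0.9 Fy 0.9 Fz 0.8 w 0.0852 yaxis deg -13.94 z [ 0.  0. -1.] [ 0.548  -0.0461  0.0528]
```

Emit:
apply_moves(series=[[[0,0,0],[0.2,-0.05,0],7],[[0,0,0],[0.2,-0.05,0],6],[[0,0,0],[0,0,0],5],[[0,0,0],[0,0,0],5],[[0,0,0],[0,0,0],5]])

```text
time_s: 3.4
tcp_pos: [0.5521, -0.0473, 0.0531]
ee_rot: [2.475, 1.935, 0.001]
contact_force: [-0.8, -0.2, -1.1]
gripper_width: 0.0499
```

```bash
python3 -c "
from h import *
from rig import *
st()
f=grab_frame('scene')
u,v=map(int,pix(f,[.5474,-.047,.09]));cv2.imwrite('pics/s2.png',cv2.resize(f['img'][v-45:v+45,u-60:u+60,::-1],None,fx=5,fy=5,interpolation=cv2.INTER_CUBIC))"
```

```text
t3.40 X 0.0047 Y -0.0142 Z 0.0531 | Fx -0.7 Fy -0.4 Fz -1.1 w 0.0499 yaxis deg -13.96 z [ 0.001 -0.    -1.   ] [ 0.5521 -0.0473  0.0531]
```

View pics/s2.png

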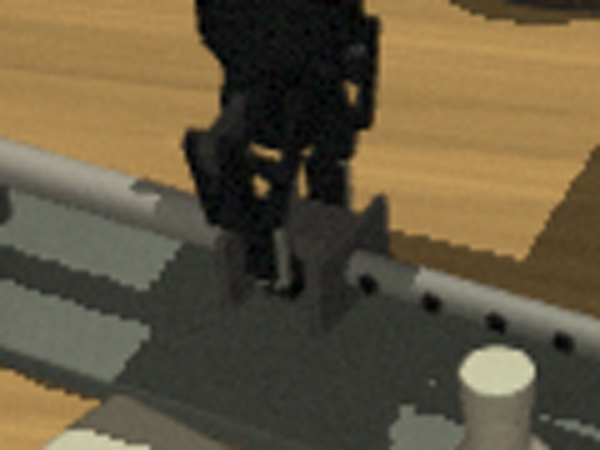

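The finger is between the flanges, but sits a little towards the handle: tip at (270,280), button at (293,285). I'll shift it slightly towards the head and lower it, then close gently.

Emit:
apply_moves(series=[[[0,0,0],[0.06,0.24,-0.4],5],[[0,0,0],[0,0,0],4.6],[[0,0,0],[0,0,0],4.4],[[0,0,0],[0,0,0],4.4]])

```text
time_s: 3.78
tcp_pos: [0.553, -0.0449, 0.0486]
ee_rot: [2.474, 1.935, 0.001]
contact_force: [3.7, 1.0, -2.2]
gripper_width: 0.0438
```

```bash
python3 -c "
from h import *
st()"
```

```text
t3.78 X 0.0049 Y -0.0116 Z 0.0486 | Fx 3.3 Fy 1.9 Fz -2.2 w 0.0438 yaxis deg -13.95 z [ 0.001 -0.    -1.   ] [ 0.553  -0.0449  0.0486]
```

Emit:
apply_moves(series=[[[0,0,0],[-0.05,0.01,0],4.3],[[0,0,0],[-0.05,0.01,0],4.2],[[0,0,0],[0,0,0],4.2]])

```text
time_s: 4.03
tcp_pos: [0.5526, -0.0449, 0.0489]
ee_rot: [2.474, 1.934, 0.002]
contact_force: [7.0, -0.4, -1.9]
gripper_width: 0.042
```

```bash
python3 -c "
from h import *
st()"
```

```text
t4.03 X 0.0046 Y -0.0117 Z 0.0489 | Fx 6.8 Fy 1.3 Fz -1.9 w 0.0420 yaxis deg -13.96 z [ 0.002 -0.    -1.   ] [ 0.5526 -0.0449  0.0489]
```

Emit:
apply_moves(series=[[[0,0,0],[0.05,-0.01,0],4.2],[[0,0,0],[0,0,0],4.1],[[0,0,0],[0,0,0],4.1]])

```text
time_s: 4.28
tcp_pos: [0.5526, -0.0449, 0.0489]
ee_rot: [2.474, 1.935, 0.001]
contact_force: [4.1, 0.6, 1.9]
gripper_width: 0.041
```

```bash
python3 -c "
from h import *
st()"
```

```text
t4.28 X 0.0046 Y -0.0117 Z 0.0489 | Fx 3.8 Fy 1.6 Fz 1.9 w 0.0410 yaxis deg -13.96 z [ 0.001 -0.    -1.   ] [ 0.5526 -0.0449  0.0489]
```

Emit:
apply_moves(series=[[[0,0,0],[-0.02,0,0],4.0],[[0,0,0],[-0.05,0.01,0],3.9],[[0,0,0],[0,0,0],3.9]])

```text
time_s: 4.53
tcp_pos: [0.5516, -0.0447, 0.049]
ee_rot: [2.474, 1.935, 0.001]
contact_force: [2.6, 0.0, 6.5]
gripper_width: 0.0391
```

```bash
python3 -c "
from h import *
st()"
```

```text
t4.53 X 0.0036 Y -0.0118 Z 0.0490 | Fx 2.5 Fy 0.7 Fz 6.5 w 0.0391 yaxis deg -13.96 z [ 0.001 -0.    -1.   ] [ 0.5516 -0.0447  0.049 ]
```

Emit:
apply_moves(series=[[[0,0,0],[-0.03,0.01,0],3.8],[[0,0,0],[-0.05,0.01,0],3.7],[[0,0,0],[0,0,0],3.7]])

```text
time_s: 4.78
tcp_pos: [0.5507, -0.0445, 0.0491]
ee_rot: [2.474, 1.935, 0.001]
contact_force: [1.3, 0.9, 10.6]
gripper_width: 0.0374
```

```bash
python3 -c "
from h import *
st()"
```

```text
t4.78 X 0.0027 Y -0.0119 Z 0.0491 | Fx 1.1 Fy 1.2 Fz 10.6 w 0.0374 yaxis deg -13.96 z [ 0.001 -0.    -1.   ] [ 0.5507 -0.0445  0.0491]
```

Emit:
apply_moves(series=[[[0,0,0],[-0.03,0.01,0.1],3.65],[[0,0,0],[-0.03,0.01,0.03],3.6],[[0,0,0],[0,0,0],3.6]])

```text
time_s: 5.03
tcp_pos: [0.5502, -0.0444, 0.0498]
ee_rot: [2.474, 1.935, 0.001]
contact_force: [6.0, -0.6, -2.8]
gripper_width: 0.0364
```

```bash
python3 -c "
from h import *
st()"
```

```text
t5.03 X 0.0021 Y -0.0118 Z 0.0498 | Fx 5.9 Fy 0.9 Fz -2.8 w 0.0364 yaxis deg -13.96 z [ 0.001 -0.    -1.   ] [ 0.5502 -0.0444  0.0498]
```

Emit:
apply_moves(series=[[[0,0,0],[0.03,-0.01,0],3.6],[[0,0,0],[0.03,0.1,0],3.6],[[0,0,0],[0.02,0.1,0],3.6],[[0,0,0],[0.02,0.1,0],3.6]])

```text
time_s: 5.37
tcp_pos: [0.5508, -0.0415, 0.0498]
ee_rot: [2.475, 1.935, -0.0]
contact_force: [4.2, -3.2, -3.1]
gripper_width: 0.0363
```

```bash
python3 -c "
from h import *
st()"
```

```text
t5.37 X 0.0020 Y -0.0088 Z 0.0498 | Fx 4.8 Fy -2.1 Fz -3.1 w 0.0363 yaxis deg -13.96 z [-0. -0. -1.] [ 0.5508 -0.0415  0.0498]
```

Emit:
apply_moves(series=[[[0,0,0],[0.06,0.18,0],3.6],[[0,0,0],[0.05,0.2,0],3.6],[[0,0,0],[0.05,0.2,0],3.6],[[0,0,0],[0.05,0.2,0],3.6]])

```text
time_s: 5.7
tcp_pos: [0.5529, -0.0334, 0.0498]
ee_rot: [-2.475, -1.935, 0.0]
contact_force: [4.2, -2.8, -6.5]
gripper_width: 0.0361
```

```bash
python3 -c "
from h import *
st()"
```

```text
t5.70 X 0.0021 Y -0.0005 Z 0.0498 | Fx 4.7 Fy -1.7 Fz -6.5 w 0.0361 yaxis deg -13.95 z [-0. -0. -1.] [ 0.5529 -0.0334  0.0498]
```

Emit:
apply_moves(series=[[[0,0,0],[0.05,0.2,0],3.6],[[0,0,0],[0.05,0.2,0],3.6],[[0,0,0],[0.02,0.1,0],3.6],[[0,0,0],[0,0,0],3.6]])

```text
time_s: 6.03
tcp_pos: [0.5541, -0.0282, 0.0498]
ee_rot: [-2.475, -1.935, -0.0]
contact_force: [4.4, 0.2, -7.3]
gripper_width: 0.036
```

```bash
python3 -c "
from h import *
from rig import *
st()
f=grab_frame('scene')
u,v=map(int,pix(f,[.5474,-.047,.09]));cv2.imwrite('pics/s3.png',cv2.resize(f['img'][v-45:v+45,u-60:u+60,::-1],None,fx=5,fy=5,interpolation=cv2.INTER_CUBIC))"
```

```text
t6.03 X 0.0020 Y 0.0048 Z 0.0498 | Fx 4.2 Fy 1.3 Fz -7.3 w 0.0360 yaxis deg -13.95 z [-0.  0. -1.] [ 0.5541 -0.0282  0.0498]
```

View pics/s3.png

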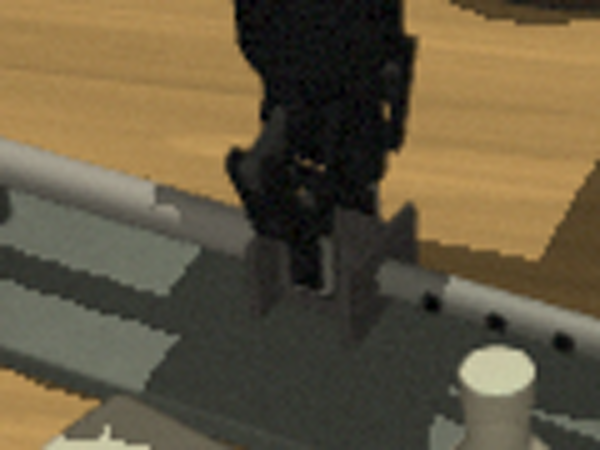

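The collar has moved about 16 mm, with the right flange going from (328,290) to (355,300). It's clear of the first hole and short of the second, and the plate hasn't moved. Next I'll release the squeeze and push gently on the front flange.

Emit:
apply_moves(series=[[[0,0,0],[0,0,0],4.4],[[0,0,0],[0,0,0],5.8],[[0,0,0],[-0.1,0.02,0],5.8],[[0,0,0],[0.02,0.1,0],5.8],[[0,0,0],[0.05,0.2,0],5.8],[[0,0,0],[0.05,0.2,0],5.8],[[0,0,0],[0,0,0],5.8]])

```text
time_s: 6.67
tcp_pos: [0.5544, -0.023, 0.0499]
ee_rot: [-2.475, -1.935, -0.0]
contact_force: [-0.1, -0.2, 0.5]
gripper_width: 0.0576
```

```bash
python3 -c "
from h import *
st()"
```

```text
t6.67 X 0.0010 Y 0.0099 Z 0.0499 | Fx -0.1 Fy -0.3 Fz 0.5 w 0.0576 yaxis deg -13.95 z [ 0.  0. -1.] [ 0.5544 -0.023   0.0499]
```

Emit:
apply_moves(series=[[[0,0,0],[0.02,0.1,0],5.8],[[0,0,0],[0.02,0.1,0],5.8],[[0,0,0],[0,0,0],5.8]])

```text
time_s: 6.92
tcp_pos: [0.5548, -0.0212, 0.0499]
ee_rot: [-2.475, -1.935, 0.0]
contact_force: [-0.8, 1.0, 0.5]
gripper_width: 0.0578
```

```bash
python3 -c "
from h import *
st()"
```

```text
t6.92 X 0.0009 Y 0.0117 Z 0.0499 | Fx -1.0 Fy 0.7 Fz 0.5 w 0.0578 yaxis deg -13.95 z [-0.  0. -1.] [ 0.5548 -0.0212  0.0499]
```

Emit:
apply_moves(series=[[[0,0,0],[0.02,0.1,0],5.8],[[0,0,0],[0.02,0.1,0],5.8],[[0,0,0],[0,0,0],5.8]])

```text
time_s: 7.17
tcp_pos: [0.5552, -0.0193, 0.0499]
ee_rot: [2.475, 1.935, -0.0]
contact_force: [0.6, 0.4, -0.4]
gripper_width: 0.058
```

```bash
python3 -c "
from h import *
st()"
```

```text
t7.17 X 0.0009 Y 0.0137 Z 0.0499 | Fx 0.5 Fy 0.5 Fz -0.4 w 0.0580 yaxis deg -13.95 z [-0. -0. -1.] [ 0.5552 -0.0193  0.0499]
```

Emit:
apply_moves(series=[[[0,0,0],[0.02,0.1,0],5.8],[[0,0,0],[0.02,0.1,0],5.8],[[0,0,0],[0.02,0.1,0],5.8]])

```text
time_s: 7.42
tcp_pos: [0.5557, -0.0169, 0.0499]
ee_rot: [2.474, 1.935, -0.001]
contact_force: [0.7, -7.5, -0.4]
gripper_width: 0.0578
```

Emit:
apply_moves(series=[[[0,0,0],[0.02,0.1,0],5.8],[[0,0,0],[0.03,0.1,0],5.8],[[0,0,0],[0.02,0.1,0],5.8]])

```text
time_s: 7.67
tcp_pos: [0.5565, -0.0139, 0.0499]
ee_rot: [2.475, 1.935, -0.0]
contact_force: [-1.2, -8.1, -0.8]
gripper_width: 0.0581
```

```bash
python3 -c "
from h import *
st()"
```

```text
t7.67 X 0.0008 Y 0.0193 Z 0.0499 | Fx 0.8 Fy -8.2 Fz -0.8 w 0.0581 yaxis deg -13.96 z [ 0.    -0.001 -1.   ] [ 0.5565 -0.0139  0.0499]
```

```bash
python3 -c "
from h import *
from rig import *
st()
g=np.load('scene0.npz')
f=grab_frame('scene')
d=np.abs(f['img'].astype(int)-g['img']).max(-1)
a=f['img'][150:290,140:300+150,::-1];b=g['img'][150:290,140:450,::-1]
cv2.imwrite('pics/s4.png',cv2.resize(np.vstack([a,b]),None,fx=2.1,fy=2.1,interpolation=cv2.INTER_CUBIC))
# shift of head region and clamp
for n,(r0,r1,c0,c1) in dict(head=(200,290,385,440),clamp=(205,262,340,380),cradle=(165,205,150,205)).items():
    A=cv2.cvtColor(g['img'][r0:r1,c0:c1],7).astype(np.float32);B=cv2.cvtColor(f['img'][r0:r1,c0:c1],7).astype(np.float32)
    print(n,cv2.phaseCorrelate(A,B,cv2.createHanningWindow(A.shape[::-1],cv2.CV_32F)),d[r0:r1,c0:c1].mean())
u,v=map(int,pix(f,[.5474,-.047,.09]));cv2.imwrite('pics/s4b.png',cv2.resize(f['img'][v-45:v+45,u-60:u+60,::-1],None,fx=5,fy=5,interpolation=cv2.INTER_CUBIC))
"
```

```text
t7.67 X 0.0008 Y 0.0193 Z 0.0499 | Fx 0.8 Fy -8.2 Fz -0.8 w 0.0581 yaxis deg -13.96 z [ 0.    -0.001 -1.   ] [ 0.5565 -0.0139  0.0499]
head ((0.06517763998850512, 0.054233307235506345), 1.0036155248571326) 8.63010101010101
clamp ((0.19629997575151847, -0.07894616823754674), 0.855313497185707) 14.322368421052632
cradle ((0.18176083748070226, -0.3867040954778709), 0.5782090743382772) 12.873636363636363
```

View pics/s4b.png

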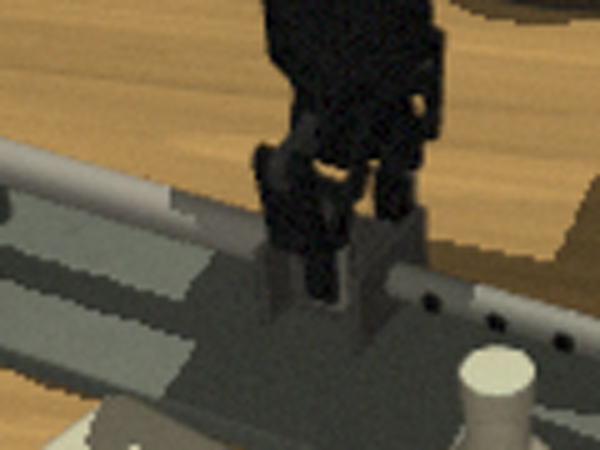

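The flange has moved on to (375,315). The head and clamp match the first picture to within 0.2 px, so the holder hasn't slipped. The drag of about 8 N comes from the button riding on the tube wall, so I'll continue in small steps.

Emit:
apply_moves(series=[[[0,0,0],[0.02,0.07,0],5.8],[[0,0,0],[0.02,0.07,0],5.8],[[0,0,0],[0.01,0.06,0],5.8]])

```text
time_s: 7.97
tcp_pos: [0.557, -0.0119, 0.0499]
ee_rot: [2.474, 1.935, -0.0]
contact_force: [-0.2, -7.8, -0.3]
gripper_width: 0.0582
```

Emit:
apply_moves(series=[[[0,0,0],[0.01,0.05,0],5.8],[[0,0,0],[0.01,0.05,0],5.8]])

```text
time_s: 8.13
tcp_pos: [0.5572, -0.0109, 0.0499]
ee_rot: [2.474, 1.935, -0.0]
contact_force: [0.4, -6.9, -0.0]
gripper_width: 0.0578
```

Emit:
apply_moves(series=[[[0,0,0],[0.01,0.05,0],5.8],[[0,0,0],[0.02,0.05,0],5.8]])

```text
time_s: 8.3
tcp_pos: [0.5575, -0.0099, 0.0499]
ee_rot: [2.475, 1.935, -0.0]
contact_force: [0.8, -6.2, -1.3]
gripper_width: 0.0583
```

Emit:
apply_moves(series=[[[0,0,0],[0.01,0.05,0],5.8]])

```text
time_s: 8.38
tcp_pos: [0.5576, -0.0093, 0.0499]
ee_rot: [2.474, 1.935, -0.0]
contact_force: [0.4, -6.4, -1.2]
gripper_width: 0.0584
```

Emit:
apply_moves(series=[[[0,0,0],[0.01,0.05,0],5.8]])

```text
time_s: 8.47
tcp_pos: [0.5578, -0.0088, 0.0499]
ee_rot: [2.474, 1.935, -0.0]
contact_force: [0.4, -6.4, -1.0]
gripper_width: 0.0582
```

Emit:
apply_moves(series=[[[0,0,0],[0.02,0.08,0],5.8]])

```text
time_s: 8.55
tcp_pos: [0.5579, -0.0081, 0.0499]
ee_rot: [2.474, 1.935, -0.0]
contact_force: [-0.0, -8.2, -1.1]
gripper_width: 0.0578
```

Emit:
apply_moves(series=[[[0,0,0],[0.02,0.07,0],5.8]])

```text
time_s: 8.63
tcp_pos: [0.5581, -0.0074, 0.0499]
ee_rot: [2.475, 1.935, -0.0]
contact_force: [-0.4, -7.5, 0.3]
gripper_width: 0.0578
```

Emit:
apply_moves(series=[[[0,0,0],[0.02,0.07,0],5.8]])

```text
time_s: 8.72
tcp_pos: [0.5583, -0.0067, 0.0499]
ee_rot: [2.475, 1.935, -0.001]
contact_force: [0.3, -6.7, -0.4]
gripper_width: 0.058
```

Emit:
apply_moves(series=[[[0,0,0],[0.02,0.07,0],5.8]])

```text
time_s: 8.8
tcp_pos: [0.5585, -0.006, 0.0499]
ee_rot: [2.475, 1.935, -0.0]
contact_force: [-0.4, -6.1, -0.6]
gripper_width: 0.0579
```

Emit:
apply_moves(series=[[[0,0,0],[0.02,0.07,0],5.8]])

```text
time_s: 8.88
tcp_pos: [0.5587, -0.0053, 0.0499]
ee_rot: [2.475, 1.935, -0.001]
contact_force: [-0.3, -7.3, -0.4]
gripper_width: 0.0584
```

Emit:
apply_moves(series=[[[0,0,0],[0.02,0.07,0],5.8]])

```text
time_s: 8.97
tcp_pos: [0.5588, -0.0046, 0.0499]
ee_rot: [2.475, 1.935, -0.001]
contact_force: [0.1, -6.9, -0.0]
gripper_width: 0.0579
```

Emit:
apply_moves(series=[[[0,0,0],[0.01,0.07,0],5.8]])

```text
time_s: 9.05
tcp_pos: [0.5589, -0.0039, 0.0499]
ee_rot: [2.475, 1.935, -0.001]
contact_force: [-0.3, -6.7, -1.1]
gripper_width: 0.0583
```

Emit:
apply_moves(series=[[[0,0,0],[0.02,0.07,0],5.8]])

```text
time_s: 9.13
tcp_pos: [0.5592, -0.0032, 0.0499]
ee_rot: [2.474, 1.935, -0.0]
contact_force: [-0.4, -6.5, -0.1]
gripper_width: 0.0579
```

Emit:
apply_moves(series=[[[0,0,0],[0.02,0.07,0],5.8]])

```text
time_s: 9.22
tcp_pos: [0.5593, -0.0025, 0.0499]
ee_rot: [2.475, 1.935, -0.001]
contact_force: [-1.1, -6.6, -0.6]
gripper_width: 0.0582
```

Emit:
apply_moves(series=[[[0,0,0],[0.02,0.07,0],5.8]])

```text
time_s: 9.3
tcp_pos: [0.5595, -0.0018, 0.0499]
ee_rot: [2.475, 1.935, -0.001]
contact_force: [-0.6, -8.2, 0.6]
gripper_width: 0.058
```

Emit:
apply_moves(series=[[[0,0,0],[0.02,0.07,0],5.8]])

```text
time_s: 9.38
tcp_pos: [0.5597, -0.001, 0.0499]
ee_rot: [2.475, 1.935, -0.001]
contact_force: [-1.2, -6.5, 2.0]
gripper_width: 0.0574
```

Emit:
apply_moves(series=[[[0,0,0],[0.02,0.07,0],5.8]])

```text
time_s: 9.47
tcp_pos: [0.5599, -0.0004, 0.0499]
ee_rot: [2.475, 1.935, -0.001]
contact_force: [-1.0, -7.3, 0.4]
gripper_width: 0.0582
```

Emit:
apply_moves(series=[[[0,0,0],[0.02,0.07,0],5.8]])

```text
time_s: 9.55
tcp_pos: [0.56, 0.0004, 0.0499]
ee_rot: [2.475, 1.935, -0.001]
contact_force: [-1.0, -6.5, 0.4]
gripper_width: 0.0581
```

Emit:
apply_moves(series=[[[0,0,0],[0.02,0.07,0],5.8]])

```text
time_s: 9.63
tcp_pos: [0.5602, 0.0011, 0.0499]
ee_rot: [2.475, 1.935, -0.001]
contact_force: [-1.3, -6.9, 0.7]
gripper_width: 0.0578
```

```bash
cat > look.py <<'E'
import sys
from h import *
from rig import *
st();g=np.load('scene0.npz');f=grab_frame('scene')
for n,(r0,r1,c0,c1) in dict(head=(200,290,385,440),clamp=(205,262,340,380)).items():
    A=cv2.cvtColor(g['img'][r0:r1,c0:c1],7).astype(np.float32);B=cv2.cvtColor(f['img'][r0:r1,c0:c1],7).astype(np.float32)
    print(n,np.round(cv2.phaseCorrelate(A,B,cv2.createHanningWindow(A.shape[::-1],cv2.CV_32F))[0],2))
u,v=map(int,pix(f,[.555,-.02,.08]));cv2.imwrite('pics/%s.png'%sys.argv[1],cv2.resize(f['img'][v-40:v+40,u-55:u+55,::-1],None,fx=6,fy=6,interpolation=cv2.INTER_CUBIC))
E
python3 look.py s5
```

```text
t9.63 X 0.0008 Y 0.0347 Z 0.0499 | Fx 0.4 Fy -7.0 Fz 0.7 w 0.0578 yaxis deg -13.96 z [-0. -0. -1.] [0.5602 0.0011 0.0499]
head [ 0.02 -0.01]
clamp [ 0.1  -0.11]
```

View pics/s5.png

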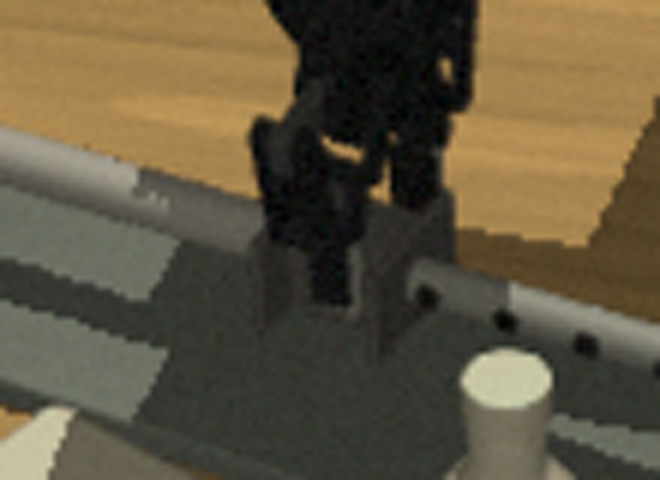

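The holder is still in place, with the head shifted by less than 0.05 px. The collar has slid about 36 mm, and the nearest visible hole is at (428,297). The button hasn't clicked yet, so I'll keep going.

Emit:
apply_moves(series=[[[0,0,0],[0.02,0.07,0],5.8]])

```text
time_s: 9.77
tcp_pos: [0.5604, 0.0018, 0.0499]
ee_rot: [2.475, 1.935, -0.001]
contact_force: [-1.4, -7.0, 0.9]
gripper_width: 0.0582
```

Emit:
apply_moves(series=[[[0,0,0],[0.02,0.07,0],5.8]])

```text
time_s: 9.85
tcp_pos: [0.5606, 0.0025, 0.0499]
ee_rot: [2.475, 1.935, -0.001]
contact_force: [0.1, -4.5, 0.9]
gripper_width: 0.0581
```

Emit:
apply_moves(series=[[[0,0,0],[0.01,0.04,0],5.8]])

```text
time_s: 9.93
tcp_pos: [0.5607, 0.0032, 0.0499]
ee_rot: [-2.475, -1.935, 0.0]
contact_force: [-0.2, -1.7, -0.0]
gripper_width: 0.0585
```

The force dropped from 7 to 1.7 N, which suggests the button has clicked in. I'll back off the flange, open, lift and look.

Emit:
apply_moves(series=[[[0,0,0],[-0.05,-0.2,0],5.8],[[0,0,0],[-0.1,-0.4,0],6.5],[[0,0,0],[-0.05,-0.2,0],8],[[0,0,0],[0,0,0],8.4],[[0,0,0],[0,0,0],8.4],[[0,0,0],[0,0,1],8.4],[[0,0,0],[0,0,2],8.4],[[0,0,0],[0,0,2.5],8.4]])

```text
time_s: 10.6
tcp_pos: [0.5578, -0.0046, 0.105]
ee_rot: [-2.473, -1.934, 0.003]
contact_force: [0.3, -0.6, 0.4]
gripper_width: 0.084
```

Emit:
apply_moves(series=[[[0,0,0],[0,0,3],8.4],[[0,0,0],[0,0,3],8.4],[[0,0,0],[-0.5,0,3],8.4],[[0,0,0],[-1,0,3],8.4],[[0,0,0],[0,0,0],8.4]])

```text
time_s: 11.02
tcp_pos: [0.5452, -0.0047, 0.231]
ee_rot: [2.471, 1.932, 0.008]
contact_force: [1.7, 0.3, 1.2]
gripper_width: 0.0839
```

```bash
python3 look.py s6
python3 - <<'E'
from h import *
from rig import *
f=grab_frame("top");np.savez("top1.npz",**f);g=grab_frame("scene");np.savez("scene1.npz",**g)
for nm,F in(("scene",g),):
  for k,F in (("before",np.load("scene0.npz")),("after",g)):
    T=np.linalg.inv(F["world_to_cam"]);o=T[:3,3];n,l,s,ce=cv2.connectedComponentsWithStats((F["img"].max(-1)[170:250,230:340]<28).astype(np.uint8))
    for i in range(1,n):
        if s[i,4]>6: print(k,s[i],(ce[i]+[230,170]).round(1))
    w=cloud(F);q=w[...,:2]-c;X=q@x;Y=q@y;Z=w[...,2];m=(abs(Z-.075)<.007)&(X>.012)&(X<.034)&(abs(Y)<.08)
    for yy in np.arange(-.05,.06,.004):
        r=m&(abs(Y-yy)<.002)
        if r.sum()>2: print(k,"Y%.3f"%yy,r.sum(),"X",np.nanmedian(X[r]).round(4))
w=cloud(f);q=w[...,:2]-c;X=q@x;Y=q@y;Z=w[...,2]
s=(abs(Y)<.15)&(Z>.088)&(Z<.105)&(abs(X)>.022)&(abs(X)<.05);print("flanges now",np.percentile(Y[s],[2,98]))
E
```

```text
t11.02 X -0.0124 Y 0.0255 Z 0.2310 | Fx 1.6 Fy 0.7 Fz 1.2 w 0.0839 yaxis deg -13.95 z [ 0.007 -0.    -1.   ] [ 0.5452 -0.0047  0.231 ]
head [0.09 0.03]
clamp [-0.03 -0.12]
before [29 29  9 10 63] [263.1 203.5]
before [75 42  3  3  7] [305.9 213.3]
before [88 46  3  3  8] [318.9 217.1]
before [101  50   4   3   7] [332.4 221.3]
before Y-0.038 26 X 0.0227
before Y-0.034 6 X 0.0169
before Y-0.030 5 X 0.0168
before Y-0.022 5 X 0.025
before Y-0.018 6 X 0.026
before Y-0.014 7 X 0.026
before Y-0.010 6 X 0.0255
before Y-0.006 15 X 0.02
before Y0.014 24 X 0.0225
after [44 34  8  9 62] [277.5 207.9]
after [62 38  3  4  8] [292.8 209.4]
after [102  50   3   3   7] [332.9 221.3]
after Y-0.046 3 X 0.0121
after Y-0.038 3 X 0.0126
after Y-0.034 4 X 0.0127
after Y-0.026 3 X 0.0122
after Y-0.022 3 X 0.0124
after Y-0.002 3 X 0.0327
after Y0.002 22 X 0.0221
after Y0.006 4 X 0.0154
after Y0.010 4 X 0.0162
after Y0.018 4 X 0.0257
after Y0.022 8 X 0.0263
after Y0.026 5 X 0.0253
after Y0.030 7 X 0.026
after Y0.034 16 X 0.0195
after Y0.054 20 X 0.0224Traceback (most recent call last):
  File "<stdin>", line 14, in <module>
    return _quantile_unchecked(
        a, q, axis, out, overwrite_input, method, keepdims, weights)
    return _ureduce(a,
                    func=_quantile_ureduce_func,
    ...<5 lines>...
                    overwrite_input=overwrite_input,
                    method=method)
    r = func(a, **kwargs)
    result = _quantile(arr,
                       quantiles=q,
    ...<2 lines>...
                       out=out,
                       weights=wgt)
    slices_having_nans = np.isnan(arr[-1, ...])
                                  ~~~^^^^^^^^^
IndexError: index -1 is out of bounds for axis 0 with size 0
```

View pics/s6.png

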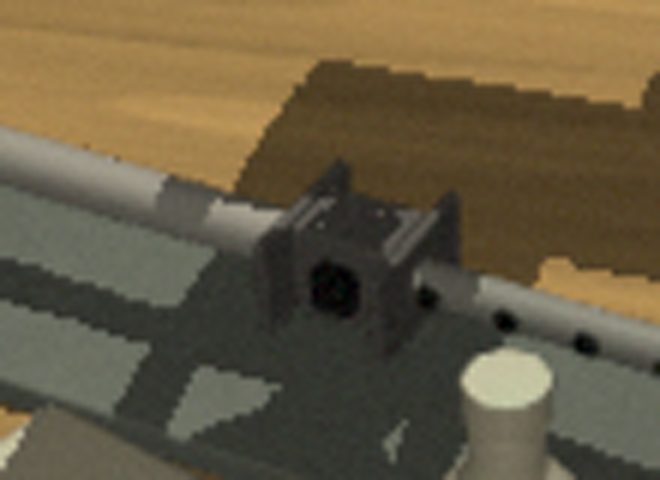

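```bash
python3 -c "
from rig import *
print(sign_off())"
```

```text
the job is handed in; nothing more can be done
None
```

I squeezed the button in and slid the collar about 16 mm off its hole. I then let go of the button and pushed gently on the front flange until it clicked into the next hole. After that I backed off, opened the gripper, lifted clear and handed the job in at about 11 s on the robot's clock.

**Collar and button:** In the last camera check, the collar had moved about 39–40 mm, which is within the 25–45 mm expected for the next hole. The button face measured 26 mm from the tube axis, the same as at the start, so it is fully out. The push force also dropped from about 7 N to 1.7 N at the click.

**Holder:** The head and clamp match the first picture to within about 0.1 px, so the holder did not move. The pushing force stayed around 6–8 N, more than the 2–4 N given. I put that down to the button dragging on the tube wall, and it stayed below the 10 N at which the holder could slip.

**Not fully checked:** A last check of the flange position from the top camera found no points, probably because the gripper was blocking the view. I relied on the scene camera instead. I did not measure the mug, bottle and tub again, but the gripper never went near them.

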